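# Close the book press and lock it with its pin

### The arm

A 6-joint arm with a two-finger parallel gripper is mounted at the origin on a cart in front of the work surface, level with it; the furniture and walls round the work are solid. World frame = base frame: x ahead of the robot, y to its left, z up, the work surface at z = 0. Lengths are in m, angles in rad, forces in N, time in s.
With the tool pointing down it reaches from about 0.275 to 0.775 m from the base axis. Payload 14.6 kg.
Tool frame: the origin (TCP) lies on the centre line of the jaws, within the pads' length; the fingertips stand 11 mm ahead of it and the grasp point (between the pads) lies 8 mm behind it; z points along the fingers, y is the line along which they close (so a half turn about z gives the same grasp; the last joint's range is limited). The gripper opens to 85 mm and grips with 20 to 120 N. Pads are 22 mm wide; open, the fingers measure 114 mm over their backs; the gripper's body (76 mm by 85 mm) begins 54 mm behind the grasp point. The pads swing forward as they close: fully open they stand 13 mm farther back than shut.
Start: joints at [1.031, 0.263, -0.048, 1.259, 0, 1.415], TCP at [0.197, 0.487, 0.242] pointing down, gripper open.
Joint ranges: [-2.65, 2.65], [-0.89, 1.7], [-1.18, 1.37], [-2.13, 2.11], [-1.35, 1.29], [-3.14, 3.14]. Speed limits (rad/s): [1.89, 1.89, 2.57, 2.79, 3.14, 3.14].

### API

Orientations are given as a rotation vector (axis times angle).
In Python, from workcell import monitor, snapshot, job, recognise, masks_of, mark_of gives the robot as it stands. The module is installed in compiled form; this text tells all that it offers.
- The arm moves only by the tool jog_arm, never from a script. Its argument "increments" is a list of rows, each a list of 6 numbers: the shift along the world's x, y, z in mm, then the turn, a rotation vector about the world's x, y, z in rad. A call has 1 to 8 rows; each row is the pose to reach, as a shift and turn from the pose commanded when the call began; what a row does not reach only later rows make up. A row lasts 1/12 s, in which the tool goes at most 41.7 mm and 7.16 degrees, less where a joint would pass 70% of its speed; a pose out of reach is approached as far as the arm can. A call with a gripper value outside its range is refused whole. "hand" is the opening, from 0 (shut) to 1 (fully open), set as the call begins (left out, the last holds). The fingers move at their own pace and stop on an object; "force" is the grip in N (left out, the last holds). Time passes only in rows, so rows that repeat a pose let the fingers close. It gives the time, the measured TCP pose, the force, the opening and the grip force at its end, in the units of the state.
- monitor.get_state(): the state, without advancing time (a new reading comes with each control period).
- snapshot(name): name is "side" or "top" or "wrist"; returns a dict with "frame" (480x640x3 uint8, red, green, blue), "depth" (480x640 float32, m along the optical axis (not along the pixel's ray), 0 where there is no reading), "fx", "fy", "cx", "cy" (pixels), "k1" (the pictures are not rectified: a ray, as slopes to the right and down, at radius r is drawn at 1 + k1 r^2 times it, then the intrinsics apply), "R" (3x3) and "t" (3): a world point X has camera coordinates R X + t; the wrist camera has in their place "mount" (4x4, takes a point from camera to tool coordinates, whose origin is the TCP and whose axes are the flange's). Camera axes: x right, y down, z forward; pixel columns grow to the right and rows downward; lengths in m; the calibration is good to about 2 mm. A picture is of the moment at which its call begins: read the wrist's pose just before it.
- job.close_job(): hands the job in; it is judged then, once.
Trained networks look in a picture, given as the dict that the camera call returned (one of the last four; its "shot" number tells which), for a name from the list of things; names that differ only in an ending like _2 or _b are one class to them, and where a whole thing is asked for, a point or a joint stands for the part that bears it (a point fixed in the world has none). Each returns a list of dicts, best first, with "p" (0 to 1); they miss things now and then, are a little off and sometimes report something else, mostly with a low value. They report only what shows in the picture. A call takes as long as a camera call.
- recognise(picture, name): "location" ([x, y, z] in m, in world coordinates, good to about 4 mm: the middle of the surface that is visible of it).
- masks_of(picture, name): "pixels" (480x640 bool, what is visible of it).
- mark_of(picture, name): "location" ([x, y, z] in m, in world coordinates, good to about 4 mm: a listed point, or the origin of a listed thing).
The state is a dict: "t": time; "qpos": joint angles; "dq": joint speeds; "joint_torque": joint torques, N m; "tool_pos": TCP position; "tool_rot": TCP orientation; "contact_force": force on the tool from outside, world axes, zero at the start; "ft_torque": the same for the moment, N m; "width": finger opening in m; "grasp_force": force on a finger pad.
Only numpy, scipy, OpenCV 4.12 (cv2) and the standard library are available. Lean on these libraries where they do the work, as an engineer would, in place of code of your own. Each camera call takes 0.05 s, during which the arm holds its last target. There are 200 camera calls.

### The job

Close the book press: swing its raised bar down until it is fully down, with its steel lug between the fork plates, then push the headed pin all the way in, through the plates and the lug, until its head sits flush against the outer plate. Leave the notebook in the press and the tub of pins standing where it is.

Things in the scene. Friction and masses are not known exactly. Their poses are not given: they have to be found in the camera images.
- press: Book press fixed to the table: wooden base board 320 x 240 mm, top at 18 mm, a steel fork near its front (-x) edge, a hinge at the back. Origin: at table height, 5 mm in front of the board's middle; x points from fork to hinge, y along the pin from tip to head, z up. Hinge axis: along y at x = 130 mm, 75 mm high, between posts 93 mm high.
- press_bar (a joint): angle of the press bar about its hinge: 0 = fully down (level, against its stop, the lug's hole in line with the plates' holes), larger = raised, at most 1.0 rad. It starts raised. The hinge is stiff with friction, so the bar stays where it is left; about 3 to 5 N downward on bar_top moves it.
- bar_top (a point): point on the upper face of the wooden bar (30 mm wide and high, 205 mm long from the hinge, steel lug beyond), 160 mm from the hinge axis towards the lug; 90 mm above the table when the bar is down. A pressing board 110 x 160 mm is fixed under the bar and moves with it.
- lug_hole (a point): centre of the 20 mm hole in the steel lug (20 mm thick) at the bar's free end, 240 mm from the hinge axis; hole axis along press y. The pin must pass through it.
- hitch_pin: loose headed pin lying level in the outer plate and the nearest fork plate: steel shank 16 mm across, 142 mm long, last 8 mm tapered to 8 mm; black round head 32 mm across, 12 mm thick. Origin: on the axis at the head's inner face (shoulder); y points from tip to head. Starts 54 to 60 mm short of seated, tip inside the first fork plate; slides to press -y with a few newtons.
- pin_head (a point): centre of the outer flat face of the pin's head, the face to push on
- pin_tip (a point): tip end of the pin's shank, on its axis
- pin_seat (a point): centre of the hole on the outer face of the outer plate, where the pin's shoulder sits when home (it rests 1 mm low); frame as the press. At press x = -110, y = 105, z = 75 mm. Three upright steel plates, 44 mm wide, 102 mm high, stand here: outer plate y = 93 to 105, fork plates y = 15 to 37 and -29 to -15 mm, each with an 18.5 mm hole along y.
- notebook: black notebook 210 x 153 x 16 mm lying on the press board under the pressing board; origin in the middle of its underside
- pin_cup: clear open tub of push pins, 55 mm across, 30 mm high, standing to the right of the press; origin in the middle of its underside

How it is judged:
On the way:
1. the bar is fully down while the pin is still short of the lug (value of joint press_bar below 0.03 rad and y of pin_tip in the frame of press above 0.008 m), for 0.2 s.
At the end, for the whole second after the job is handed in: The bar is fully down (within 0.03 rad), the pin passes through outer plate, fork and lug with its shoulder within 3 mm of the outer plate (5 mm from the seat point in all, aligned within 0.05 rad) and at rest; notebook within 30 mm, and pin tub within 40 mm, of where they started (value of joint press_bar below 0.03 rad and y of hitch_pin in the frame of pin_seat below 0.003 m and distance between hitch_pin and pin_seat below 0.005 m and angle between the y axis of hitch_pin and the y axis of press, either way round below 0.05 rad and linear speed of hitch_pin below 0.01 m/s and distance of notebook from where it was at the start of the episode below 0.03 m and distance of pin_cup from where it was at the start of the episode below 0.04 m); the robot touches nothing.
It fails at once if the pin tub is tipped (angle between pin_cup's own z axis and vertical above 0.4 rad).
It also fails if it takes over 45 s, if anything falls off the work surface, if the arm or the gripper's body presses on something with over 40 N, if the wrist force passes 120 N, or if a joint passes its speed limit or range.

## Working session

There is one attempt and no reset: what is moved stays moved. The work goes in short steps, Python scripts to look and compute and a tool call to move; the robot and the scene stay as the last step left them, time stands still between calls to the robot, and variables do not carry over. Pictures are saved under pics/ and viewed, at most 10 in all, crops included, and the job is handed in when it is done.

Besides the shell and the picture viewer there is one more tool, called after "Request:" as a command line: name --pt "numbers of a row" for each row, then --argument value for the rest. jog_arm: Moves the arm, as the interface text tells. Its arguments: {"type":"object","properties":{"increments":{"type":"array","items":{"type":"array","items":{"type":"number"}}},"hand":{"type":"number"},"force":{"type":"number"}},"required":["increments"]}

```bash
mkdir -p pics; cat > h.py <<'E'
from workcell import monitor, snapshot, job, recognise, masks_of, mark_of
import numpy as np, cv2
E
python3 - <<'E'
from h import *
s=monitor.get_state(); print({k:np.round(v,3).tolist() for k,v in s.items()})
for c in ["top","side"]:
    p=snapshot(c); cv2.imwrite(f"pics/{c}0.png",p["frame"][:,:,::-1])
    for n in ["press","bar_top","lug_hole","hitch_pin","pin_head","pin_tip","pin_seat","notebook","pin_cup"]:
        try:
            m=mark_of(p,n); print(c,n,[(np.round(d["location"],3).tolist(),round(d["p"],2)) for d in m[:2]])
        except Exception as e: print(c,n,e)
E
```

```text
{'t': 0.0, 'qpos': [1.031, 0.264, -0.049, 1.259, 0.0, 1.416], 'dq': [0.001, -0.002, 0.003, -0.003, -0.001, -0.0], 'joint_torque': [0.004, -63.761, 38.456, 0.014, 0.0, 0.0], 'tool_pos': [0.197, 0.486, 0.242], 'tool_rot': [-0.601, -3.083, 0.002], 'contact_force': [0.402, 0.125, 0.737], 'ft_torque': [0.034, -0.032, -0.05], 'grasp_force': 0.0, 'width': 0.085}
top press []
top bar_top [([0.668, -0.038, 0.166], 0.76)]
top lug_hole [([0.592, -0.055, 0.182], 0.81)]
top hitch_pin [([0.532, 0.098, 0.073], 0.96)]
top pin_head [([0.525, 0.112, 0.072], 0.95)]
top pin_tip [([0.56, -0.036, 0.076], 0.91)]
top pin_seat [([0.54, 0.042, 0.078], 0.81), ([0.528, 0.102, 0.073], 0.23)]
top notebook [([0.679, -0.039, 0.019], 0.67)]
top pin_cup [([0.696, -0.336, -0.003], 0.59)]
side press [([0.7, -0.339, -0.002], 0.17)]
side bar_top [([0.667, -0.036, 0.163], 0.85)]
side lug_hole [([0.59, -0.052, 0.195], 0.58)]
side hitch_pin [([0.527, 0.103, 0.074], 0.55)]
side pin_head [([0.527, 0.108, 0.076], 0.68)]
side pin_tip [([0.559, -0.039, 0.075], 0.75), ([0.525, 0.109, 0.072], 0.43)]
side pin_seat [([0.543, 0.044, 0.075], 0.87)]
side notebook [([0.68, -0.039, 0.018], 0.6)]
side pin_cup [([0.701, -0.337, 0.002], 0.85)]
```

View pics/top0.png

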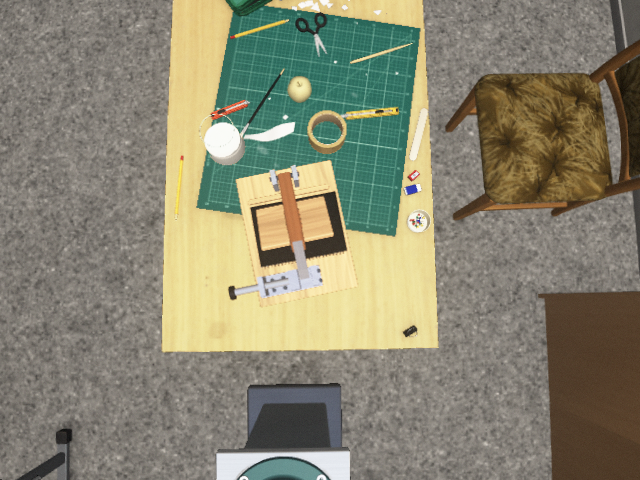

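View pics/side0.png

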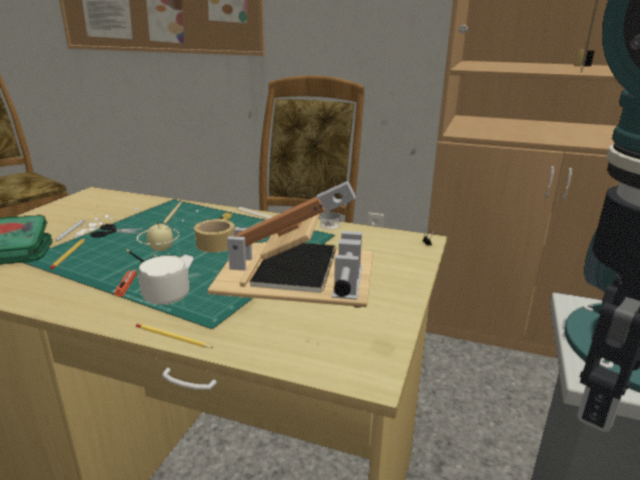

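The top picture shows the raised bar running from the hinge (288,178) to the lug (300,262). The fork is at (290,285), the pin head at (232,293) and the tub at (418,221). The marks agree with a press yaw of about 0.223 rad, seat at (0.541, 0.043) and bar raised about 0.5 rad. The side view shows the same layout, with the pin head at (343,288). I'll move above the bar with the fingers shut.

Request:
jog_arm --pt "29 -33 15 0 0 -0.12" --pt "58 -66 30 0 0 -0.24" --pt "87 -99 45 0 0 -0.36" --pt "116 -132 58 0 0 -0.48" --pt "145 -166 58 0 0 -0.6" --pt "174 -199 58 0 0 -0.72" --pt "203 -232 58 0 0 -0.84" --pt "233 -266 58 0 0 -0.96" --hand 0 --force 60

```text
t: 1.67
tool_pos: [0.4119, 0.2406, 0.3006]
tool_rot: [1.964, 2.452, 0.001]
contact_force: [1.1, 0.6, -0.1]
width: -0.0002
grasp_force: 0.0
```

Request:
jog_arm --pt "28 -31 0 0 0 0" --pt "56 -62 0 0 0 0" --pt "84 -93 0 0 0 0" --pt "112 -124 0 0 0 0" --pt "140 -155 0 0 0 0" --pt "168 -190 0 0 0 0" --pt "200 -225 0 0 0 0" --pt "232 -257 0 0 0 0"

```text
t: 2.33
tool_pos: [0.6347, -0.0074, 0.3003]
tool_rot: [1.957, 2.457, 0.0]
contact_force: [-0.4, -0.2, 1.0]
width: -0.0001
grasp_force: 0.0
```

```bash
python3 - <<'E'
from h import *
s=monitor.get_state(); print({k:np.round(v,3).tolist() for k,v in s.items() if k in("t","qpos","tool_pos","tool_rot","contact_force","width")})
from scipy.spatial.transform import Rotation as R
y=R.from_rotvec(s["tool_rot"]).as_matrix(); print(y.round(3))
for c in ["top","side"]:
    p=snapshot(c)
    for n in ["bar_top","lug_hole"]: print(c,n,[(np.round(d["location"],3).tolist(),round(d["p"],2)) for d in mark_of(p,n)[:2]])
E
```

```text
{'t': 2.333, 'qpos': [-0.14, 0.459, 0.412, 1.523, -0.0, 1.205], 'tool_pos': [0.635, -0.007, 0.3], 'tool_rot': [1.957, 2.457, 0.0], 'contact_force': [-0.37, -0.203, 0.981], 'width': -0.0}
[[-0.224  0.975  0.   ]
 [ 0.975  0.224 -0.   ]
 [-0.     0.    -1.   ]]
top bar_top [([0.665, -0.04, 0.166], 0.7)]
top lug_hole [([0.595, -0.053, 0.184], 0.9)]
side bar_top [([0.667, -0.038, 0.166], 0.84)]
side lug_hole [([0.588, -0.055, 0.195], 0.84), ([0.698, -0.337, 0.001], 0.45)]
```

Request:
jog_arm --pt "0 0 -20 0 0 0" --pt "0 0 -50 0 0 0" --pt "0 0 -80 0 0 0" --pt "0 0 -100 0 0 0" --pt "0 0 -105 0 0 0" --pt "0 0 -110 0 0 0" --pt "0 0 -110 0 0 0" --pt "0 0 -110 0 0 0"

```text
t: 3.3
tool_pos: [0.6341, -0.005, 0.1917]
tool_rot: [1.955, 2.457, 0.001]
contact_force: [0.2, -1.2, -0.3]
width: -0.0002
grasp_force: 0.0
```

The commanded pose is clamped and the arm is 40 mm to the left of the bar. I'll lift, shift over it and come down.

Request:
jog_arm --pt "0 0 20 0 0 0" --pt "0 0 35 0 0 0" --pt "14 -16 35 0 0 0" --pt "28 -32 30 0 0 0" --pt "28 -33 10 0 0 0" --pt "28 -33 0 0 0 0" --pt "28 -33 -6 0 0 0" --pt "28 -33 -6 0 0 0"

```text
t: 3.97
tool_pos: [0.6611, -0.0378, 0.1837]
tool_rot: [-1.956, -2.457, 0.001]
contact_force: [-0.8, -0.4, -0.9]
width: 0.0002
grasp_force: 0.0
```

Request:
jog_arm --pt "0 0 -4 0 0 0" --pt "0 0 -8 0 0 0" --pt "-1 0 -12 0 0 0" --pt "-2 0 -16 0 0 0" --pt "-3 0 -20 0 0 0" --pt "-4 -1 -24 0 0 0" --pt "-5 -1 -28 0 0 0" --pt "-6 -1 -30 0 0 0"

```text
t: 4.63
tool_pos: [0.6556, -0.0395, 0.1535]
tool_rot: [-1.957, -2.457, 0.001]
contact_force: [-0.3, -1.9, 3.0]
width: -0.0001
grasp_force: 1.6
```

Request:
jog_arm --pt "-2 0 -6 0 0 0" --pt "-3 0 -12 0 0 0" --pt "-5 0 -18 0 0 0" --pt "-7 -1 -24 0 0 0" --pt "-9 -1 -30 0 0 0" --pt "-11 -2 -36 0 0 0" --pt "-12 -2 -40 0 0 0" --pt "-13 -2 -44 0 0 0"

```text
t: 5.3
tool_pos: [0.6428, -0.0415, 0.1097]
tool_rot: [1.957, 2.457, 0.0]
contact_force: [3.0, 0.0, 2.9]
width: -0.0
grasp_force: 1.5
```

Request:
jog_arm --pt "0 0 -2 0 0 0" --pt "0 0 -4 0 0 0" --pt "0 0 -5 0 0 0" --pt "0 0 -6 0 0 0" --pt "0 0 -7 0 0 0" --pt "0 0 -7 0 0 0"

```text
t: 5.8
tool_pos: [0.6426, -0.0413, 0.103]
tool_rot: [-1.956, -2.457, 0.0]
contact_force: [0.2, 0.4, -0.3]
width: -0.0003
grasp_force: 0.0
```

Request:
jog_arm --pt "0 0 -1 0 0 0" --pt "0 0 -2 0 0 0" --pt "0 0 -2 0 0 0"

```text
t: 6.05
tool_pos: [0.6428, -0.0413, 0.1011]
tool_rot: [-1.957, -2.458, -0.0]
contact_force: [0.4, -0.2, 0.0]
width: 0.0003
grasp_force: 0.0
```

Request:
jog_arm --pt "0 0 -1 0 0 0" --pt "0 0 -2 0 0 0" --pt "0 0 -2 0 0 0"

```text
t: 6.3
tool_pos: [0.6429, -0.0413, 0.1009]
tool_rot: [1.956, 2.457, 0.001]
contact_force: [-9.0, 0.5, 22.2]
width: -0.0
grasp_force: 11.5
```

```bash
python3 - <<'E'
from h import *
for c in ["top","side"]:
    p=snapshot(c)
    for n in ["bar_top","lug_hole","pin_tip","pin_head"]: print(c,n,[(np.round(d["location"],3).tolist(),round(d["p"],2)) for d in mark_of(p,n)[:2]])
cv2.imwrite("pics/side1.png",cv2.resize(p["frame"][150:330,200:420,::-1],None,fx=3,fy=3))
E
```

```text
top bar_top []
top lug_hole []
top pin_tip []
top pin_head []
side bar_top [([0.639, -0.043, 0.089], 0.63)]
side lug_hole [([0.559, -0.059, 0.076], 0.86)]
side pin_tip [([0.558, -0.042, 0.074], 0.86)]
side pin_head [([0.526, 0.113, 0.076], 0.89), ([0.699, -0.339, 0.002], 0.52)]
```

View pics/side1.png

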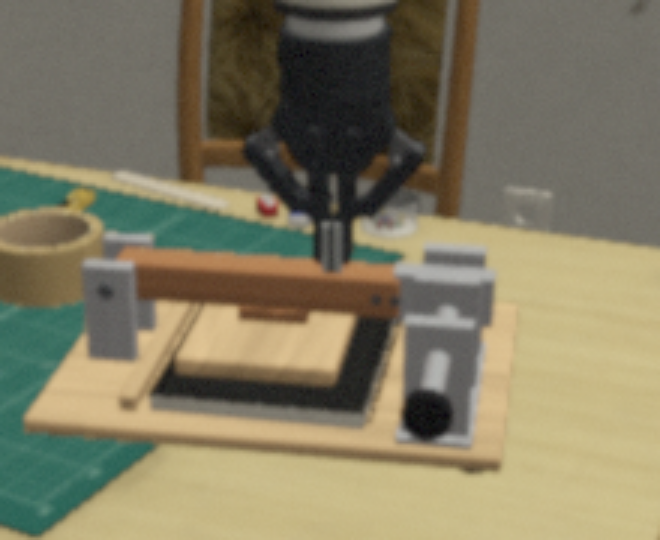

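The bar is level with its lug in the fork, and the 22 N reading shows it against its stop. I'll lift and go round behind the pin head.

Request:
jog_arm --pt "0 0 15 0 0 0" --pt "0 0 45 0 0 0" --pt "0 0 80 0 0 0" --pt "-20 30 90 0 0 0" --pt "-38 59 90 0 0 0" --pt "-56 87 90 0 0 0" --pt "-74 115 90 0 0 0" --pt "-92 142 90 0 0 0"

```text
t: 7.47
tool_pos: [0.5499, 0.102, 0.1892]
tool_rot: [1.957, 2.458, 0.001]
contact_force: [-0.0, 0.2, 0.1]
width: 0.0
grasp_force: 0.0
```

Request:
jog_arm --pt "-17 27 0 0 0 0" --pt "-35 57 0 0 0 0" --pt "-35 57 0 0 0 0" --pt "-35 57 0 0 0 0"

```text
t: 7.8
tool_pos: [0.5152, 0.159, 0.1894]
tool_rot: [1.953, 2.46, 0.001]
contact_force: [1.7, -0.3, 0.7]
width: -0.0
grasp_force: 0.0
```

```bash
python3 - <<'E'
from h import *
print(monitor.get_state()["tool_pos"].round(4))
for c in ["top","side"]:
    p=snapshot(c)
    for n in ["bar_top","lug_hole","pin_tip","pin_head"]: print(c,n,[(np.round(d["location"],3).tolist(),round(d["p"],2)) for d in mark_of(p,n)[:2]])
E
```

```text
[0.5152 0.159  0.1894]
top bar_top [([0.64, -0.045, 0.088], 0.69)]
top lug_hole [([0.566, -0.059, 0.071], 0.82)]
top pin_tip [([0.561, -0.036, 0.076], 0.94)]
top pin_head [([0.527, 0.115, 0.07], 0.78)]
side bar_top [([0.642, -0.04, 0.089], 0.93)]
side lug_hole [([0.562, -0.06, 0.078], 0.79)]
side pin_tip [([0.557, -0.042, 0.074], 0.79)]
side pin_head [([0.527, 0.108, 0.076], 0.85)]
```

Request:
jog_arm --pt "0 0 -20 0 0 0" --pt "0 0 -55 0 0 0" --pt "0 0 -90 0 0 0" --pt "0 0 -115 0 0 0" --pt "0 0 -122 0 0 0" --pt "0 0 -123 0 0 0"

```text
t: 8.8
tool_pos: [0.515, 0.1574, 0.065]
tool_rot: [-1.956, -2.456, 0.003]
contact_force: [-0.3, -0.9, 0.7]
width: 0.0
grasp_force: 0.0
```

Request:
jog_arm --pt "2 -8 0 0 0 0" --pt "4 -16 0 0 0 0" --pt "5 -24 0 0 0 0" --pt "7 -30 0 0 0 0" --pt "8 -36 0 0 0 0" --pt "9 -41 0 0 0 0" --pt "10 -46 0 0 0 0" --pt "11 -50 0 0 0 0"

```text
t: 9.47
tool_pos: [0.5269, 0.1071, 0.0663]
tool_rot: [-1.957, -2.458, -0.0]
contact_force: [-0.5, 1.4, 0.9]
width: 0.0001
grasp_force: 0.7
```

Request:
jog_arm --pt "1 -5 0 0 0 0" --pt "2 -10 0 0 0 0" --pt "3 -15 0 0 0 0" --pt "4 -20 0 0 0 0" --pt "5 -24 0 0 0 0" --pt "6 -27 0 0 0 0" --pt "7 -30 0 0 0 0" --pt "7 -30 0 0 0 0"

```text
t: 10.13
tool_pos: [0.5341, 0.0771, 0.0661]
tool_rot: [1.957, 2.457, -0.0]
contact_force: [-0.2, -0.0, 0.3]
width: 0.0003
grasp_force: 0.0
```

Request:
jog_arm --pt "0 -2 0 0 0 0" --pt "1 -4 0 0 0 0" --pt "1 -6 0 0 0 0" --pt "2 -8 0 0 0 0" --pt "2 -9 0 0 0 0" --pt "2 -10 0 0 0 0" --pt "2 -10 0 0 0 0"

```text
t: 10.72
tool_pos: [0.5358, 0.0674, 0.0662]
tool_rot: [1.957, 2.457, -0.0]
contact_force: [0.2, -0.2, -0.3]
width: 0.0002
grasp_force: 0.0
```

```bash
python3 - <<'E'
from h import *
for c in ["top","side"]:
    p=snapshot(c)
    for n in ["bar_top","lug_hole","hitch_pin","pin_tip","pin_head"]: print(c,n,[(np.round(d["location"],3).tolist(),round(d["p"],2)) for d in mark_of(p,n)[:2]])
cv2.imwrite("pics/side2.png",cv2.resize(p["frame"][200:320,280:420,::-1],None,fx=5,fy=5,interpolation=cv2.INTER_CUBIC))
E
```

```text
top bar_top [([0.642, -0.044, 0.091], 0.79)]
top lug_hole [([0.566, -0.058, 0.068], 0.77)]
top hitch_pin [([0.54, 0.042, 0.075], 0.63)]
top pin_tip [([0.571, -0.092, 0.076], 0.53)]
top pin_head [([0.537, 0.057, 0.074], 0.74)]
side bar_top [([0.638, -0.041, 0.087], 0.96)]
side lug_hole [([0.561, -0.057, 0.079], 0.57)]
side hitch_pin [([0.641, -0.043, 0.088], 0.67), ([0.559, -0.056, 0.078], 0.39)]
side pin_tip []
side pin_head [([0.666, -0.031, 0.0], 0.2)]
```

View pics/side2.png

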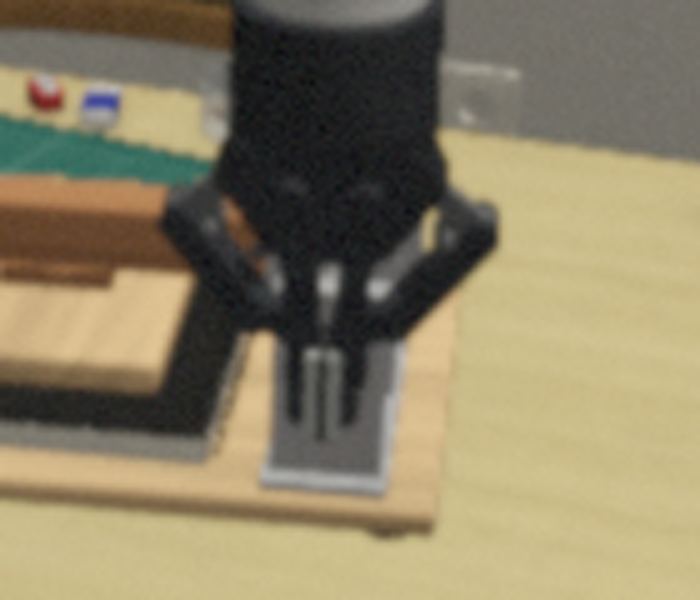

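The gripper hides the head, which now sits close to the outer plate. I'll push on in 1 mm steps until the force rises.

Request:
jog_arm --pt "0 -1 0 0 0 0" --pt "0 -2 0 0 0 0" --pt "0 -2 0 0 0 0"

```text
t: 11.57
tool_pos: [0.5357, 0.0664, 0.0662]
tool_rot: [-1.955, -2.457, -0.003]
contact_force: [-0.0, 7.8, 0.7]
width: 0.0003
grasp_force: 3.9
```

Request:
jog_arm --pt "0 -1 0 0 0 0" --pt "0 -1 0 0 0 0"

```text
t: 11.73
tool_pos: [0.5357, 0.0663, 0.0662]
tool_rot: [-1.954, -2.457, -0.005]
contact_force: [-0.5, 15.6, 0.5]
width: 0.0001
grasp_force: 7.7
```

Request:
jog_arm --pt "0 -1 0 0 0 0" --pt "0 -1 0 0 0 0"

```text
t: 11.9
tool_pos: [0.5357, 0.0663, 0.0662]
tool_rot: [-1.952, -2.457, -0.008]
contact_force: [0.0, 23.7, 0.1]
width: 0.0002
grasp_force: 11.5
```

The push stopped hard at y = 0.066 m, against 0.065 predicted for a seated pin. A jam on the far plate or the lug would have stopped more than 20 mm earlier. I'll back off and check.

Request:
jog_arm --pt "-1 6 0 0 0 0" --pt "-5 25 0 0 0 0" --pt "-12 55 0 0 0 0" --pt "-18 85 15 0 0 0" --pt "-18 95 50 0 0 0" --pt "-18 120 85 0 0 0" --pt "-18 150 115 0 0 0" --pt "-18 150 115 0 0 0"

```text
t: 12.57
tool_pos: [0.5194, 0.2175, 0.1865]
tool_rot: [1.951, 2.457, 0.01]
contact_force: [0.1, 0.5, 0.9]
width: 0.0001
grasp_force: 0.0
```

```bash
python3 - <<'E'
from h import *
for c in ["top","side"]:
    p=snapshot(c)
    for n in ["bar_top","lug_hole","hitch_pin","pin_tip","pin_head","pin_seat","notebook","pin_cup"]: print(c,n,[(np.round(d["location"],3).tolist(),round(d["p"],2)) for d in mark_of(p,n)[:2]])
    q=p["frame"][250:310,210:350] if c=="top" else p["frame"][200:310,280:420]
    cv2.imwrite(f"pics/{c}3.png",cv2.resize(q[:,:,::-1],None,fx=5,fy=5,interpolation=cv2.INTER_CUBIC))
E
```

```text
top bar_top [([0.643, -0.044, 0.093], 0.72)]
top lug_hole [([0.566, -0.06, 0.07], 0.94)]
top hitch_pin []
top pin_tip [([0.569, -0.093, 0.073], 0.69)]
top pin_head [([0.537, 0.055, 0.072], 0.8)]
top pin_seat [([0.54, 0.041, 0.076], 0.88)]
top notebook [([0.696, -0.334, -0.003], 0.24)]
top pin_cup [([0.695, -0.334, -0.004], 0.57), ([0.565, -0.057, 0.069], 0.32)]
side bar_top [([0.639, -0.042, 0.088], 0.76)]
side lug_hole [([0.561, -0.057, 0.078], 0.74), ([0.541, 0.048, 0.075], 0.51)]
side hitch_pin [([0.541, 0.045, 0.073], 0.54)]
side pin_tip [([0.537, 0.054, 0.077], 0.57)]
side pin_head [([0.536, 0.052, 0.075], 0.74)]
side pin_seat [([0.542, 0.044, 0.077], 0.85)]
side notebook [([0.679, -0.038, 0.021], 0.78)]
side pin_cup [([0.698, -0.34, 0.001], 0.42)]
```

View pics/top3.png

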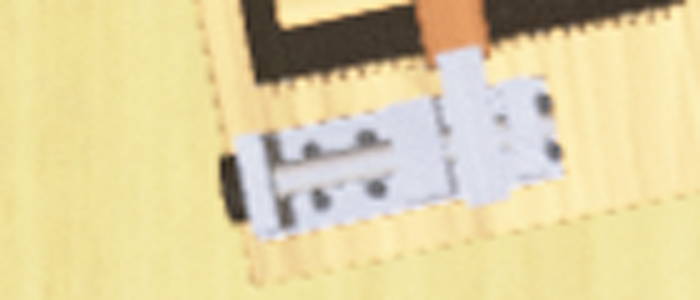

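View pics/side3.png

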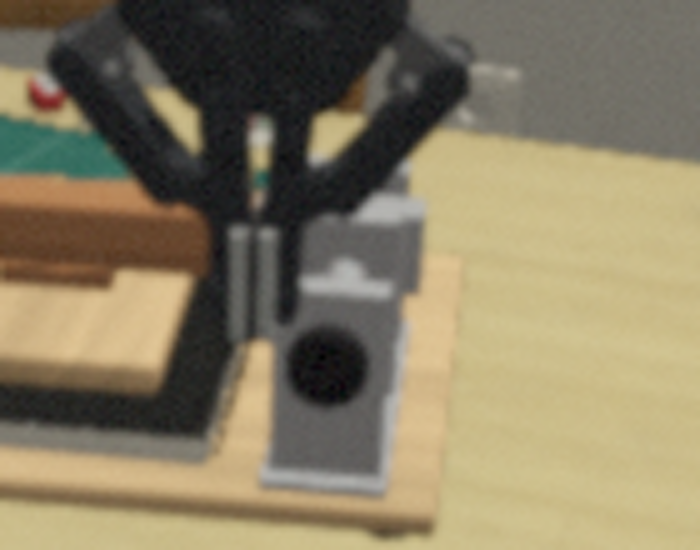

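In the top crop the head, at (232,187), lies against the outer plate, and the shank runs on through the fork. In the side crop the head at (327,365) sits on the plate, and the bar is down. The robot is clear, so I'll hand the job in.

```bash
python3 -c "
from h import *
print(job.close_job())"
```

```text
the job is handed in; nothing more can be done
None
```

I closed the press and handed the job in at about 13 s: the bar is fully down, the pin is pushed home with its head against the outer plate, and the notebook and pin tub were not touched; the hand-in returned no verdict.

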